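# Stand up the toppled pot and collect the mosaic pieces

## Task

The square brown pot on the cutting mat has been knocked over: first stand it upright on the table on its closed end and let go of it. Then put the three small pieces set aside for the next mosaic into it, one after another in any order: the small square tile, the lid knob and the broken cup handle. Leave the round tile, the long strip tile and the nippers where they are.

Things in the scene. Friction and masses are not known exactly. Their poses are not given: they have to be found in the camera images.
- pot: Dark brown square stoneware pot, lying on a flat side at the robot's left, mouth away from the robot (within 35 degrees of straight ahead). Outside 58 x 58 mm, 105 mm long; walls 3 mm, floor 12 mm; about 0.42 kg, bottom-heavy. Origin: centre of the outer face of the closed end (29 mm up while lying, at table level when upright). x axis: from closed end to mouth; y through its two lugs, level at the start.
- pot_mouth (a point): Centre of the pot's open mouth, in the rim plane, 105 mm from the pot's origin along its x axis; same axes as the pot. The opening is 52 x 52 mm and 93 mm deep. The pot is loose; once within about 25 degrees of upright it settles onto its base by itself.
- pot_lugs (a point): Midpoint between two small domed lugs on opposite outer sides of the pot, 20 mm below the rim (85 mm from the closed end, on the axis); same axes as the pot. Each lug is 16 mm in diameter and stands 3.5 mm out, along +y and -y: 65 mm over the lugs. Pinched lightly (20 N) on the lugs, the pot swings between the fingers and hangs mouth up.
- tile: Small square white ceramic tile, 26 x 26 x 8 mm, lying flat, 14 g. Origin: centre of its underside; x and y along its edges, z up at the start.
- lid_knob: White ceramic knob of a teapot lid, standing on its foot, 25 g: round about its z axis, 34 mm tall; foot 26 mm in diameter and 5 mm thick, neck 16 mm in diameter (10 to 14 mm up), head 24 mm in diameter (20 to 29 mm up). Origin: centre of its underside.
- cup_handle: White ceramic handle broken off a small cup, a flat letter C of 10 mm round bar lying flat, 10 mm high, 18 g: 38 mm along its y (over the two parallel arms), 30 mm along its x; the back of the C is on +x, its opening towards -x. It can be gripped across the two arms, along its y. Origin: middle of the 38 x 30 mm outline, at the underside.
- disc_tile: Round white tile, 42 mm in diameter, 8 mm thick, lying flat between pot and pieces; not to be used. Origin: centre of underside.
- strip_tile: Long white strip tile 18 x 62 x 8 mm, long along its y, lying flat near the pieces; not to be used. Origin: centre of underside.
- nippers: Tile nippers with black handles and steel jaws lying flat beyond the pieces, about 172 mm long along its x (jaws to +x), 72 mm over the handles, 18 mm high. Bystander. Origin: on the table between the handles, 22 mm from the pivot.
Not all that is in view belongs to the job. What is shaped like the tile but blue, pink or purple is not meant.

How it is judged:
By the outcome, as a careful person would: the job done as asked, in the order asked, and still so for the second after the job is handed in, with the robot touching nothing.
It also fails if it takes over 72 s, if anything falls off the work surface, if the arm or the gripper's body presses on something with over 40 N, if the wrist force passes 120 N, or if a joint passes its speed limit or range.

## Robot

A 7-joint arm with a two-finger parallel gripper is mounted at the origin on the work surface. World frame = base frame: x ahead of the robot, y to its left, z up, the work surface at z = 0. Lengths are in m, angles in rad, forces in N, time in s.
With the tool pointing down it reaches from about 0.4 to 0.85 m from the base axis. Payload 10.4 kg.
Tool frame: the origin (TCP) lies on the front face of the gripper's body, between the roots of the fingers; the fingertips stand 70 mm ahead of it and the grasp point (between the pads) lies 51 mm ahead of it; z points along the fingers, y is the line along which they close (so a half turn about z gives the same grasp; the last joint's range is limited). The gripper opens to 87 mm and grips with 3 to 60 N. Pads are 19 mm wide; open, the fingers measure 117 mm over their backs; the gripper's body (75 mm by 190 mm) begins 51 mm behind the grasp point.
Start: joints at [1.288, 0.332, -0.065, 1.46, 0.022, 1.35, -0.088], TCP at [0.161, -0.604, 0.292] pointing down, gripper open.
Joint ranges: [-2.6, 2.6], [-0.5, 2.12], [-1.47, 1.34], [0.16, 2.42], [-1.27, 4.41], [0.06, 2.06], [-2.6, 2.6]. Speed limits (rad/s): [2.22, 2.22, 2.79, 2.79, 3.14, 3.14, 3.14].

## Interface

Orientations are given as a rotation vector (axis times angle).
In Python, from bench import env gives the robot as it stands.
- The arm moves only by the shell command python3 -m crank 'ROWS' [OPENING]. ROWS is JSON, a list of rows, each an object of numbers: "x", "y", "z": the shift along the tool's x, y, z in m; "twist": the turn about the tool's z in rad. In form: [{"x": .., "y": .., "z": .., "twist": ..}, ...]. A call has 1 to 20 rows; each row is the pose to reach, as a shift and turn from the pose commanded when the call began, along the tool's axes at that moment; what a row does not reach only later rows make up. A row lasts 1/8 s, in which the tool goes at most 62.5 mm and 10.7 degrees, less where a joint would pass 70% of its speed; a pose out of reach is approached as far as the arm can. A call with a gripper value outside its range is refused whole. OPENING is the gripper's target within -1 to 1 (fully open at 1, half-way at 0, shut at -1), set as the call begins (- or left out, the last holds). The fingers move at their own pace and stop on an object; the grip force is fixed at half the most. Time passes only in rows, so rows that repeat a pose let the fingers close. It gives the time, the measured TCP pose, the force, the opening and the grip force at its end, in the units of the state.
- env.read_state(): the state, without advancing time (a new reading comes with each control period).
- env.snapshot(name): name is "side" or "top" or "wrist"; returns the picture (480x640x3 uint8, red, green, blue); there is no depth.
- env.get_calibration(name): a dict with "fx", "fy", "cx", "cy" (pixels), "R" (3x3) and "t" (3): a world point X has camera coordinates R X + t. Camera axes: x right, y down, z forward; pixel columns grow to the right and rows downward; lengths in m; the calibration is good to about 2 mm. The wrist camera is an equidistant fisheye: a pixel r from the principal point sees the ray r / f radians off the axis. A picture is of the moment at which its call begins: read the wrist's pose just before it. get_calibration takes no time and is no camera call; for the wrist camera it gives the pose at the moment of the call.
- env.sign_off(): hands the job in; it is judged then, once.
The state is a dict: "time_s": time; "joint_pos": joint angles; "joint_velocities": joint speeds; "joint_efforts": joint torques, N m; "position": TCP position; "orientation": TCP orientation; "contact_force": force on the tool from outside, world axes, zero at the start; "ft_torque": the same for the moment, N m; "width": finger opening in m; "finger_force": force on a finger pad.
Only numpy, scipy, OpenCV 4.12 (cv2) and the standard library are available. Lean on these libraries where they do the work, as an engineer would, in place of code of your own. Each camera call takes 0.05 s, during which the arm holds its last target. There are 200 camera calls.

## Working session

There is one attempt and no reset: what is moved stays moved. The work goes in short steps, Python scripts to look and compute and a shell command to move; the robot and the scene stay as the last step left them, time stands still between calls to the robot, and variables do not carry over. Pictures are saved under pics/ and viewed, at most 10 in all, crops included, and the job is handed in when it is done.

```bash
ls; mkdir -p pics; cat > h.py <<'E'
import numpy as np, cv2
from scipy.spatial.transform import Rotation as R
from bench import env
def snap(name):
    c=env.get_calibration(name); im=env.snapshot(name); return im,c
def ray(c,u,v,fish=False):
    a=(u-c['cx'])/c['fx']; b=(v-c['cy'])/c['fy']
    if fish:
        r=np.hypot(a,b); s=np.sin(r)/r if r>1e-9 else 1; d=np.array([a*s,b*s,np.cos(r)])
    else: d=np.array([a,b,1.])
    Rm=np.array(c['R']); t=np.array(c['t'])
    return -Rm.T@t, Rm.T@d
def onz(c,u,v,z,fish=False):
    o,d=ray(c,u,v,fish); return o+d*(z-o[2])/d[2]
def save(im,n): cv2.imwrite('pics/'+n+'.png',im[:,:,::-1])
def tool(): 
    s=env.read_state(); return np.array(s['position']),R.from_rotvec(s['orientation'])
E
python3 - <<'E'
from h import *
s=env.read_state(); print({k:np.round(v,3).tolist() for k,v in s.items()})
print(R.from_rotvec(s['orientation']).as_matrix().round(3))
a,c=snap('top'); b,d=snap('side'); np.save('top0.npy',a); save(a,'top0'); save(b,'side0')
print(c,d)
E
```

```text
pics
{'time_s': 0.0, 'joint_pos': [1.288, 0.333, -0.065, 1.461, 0.022, 1.35, -0.088], 'joint_velocities': [-0.0, -0.001, -0.001, 0.0, -0.0, -0.0, -0.001], 'joint_efforts': [0.0, -62.326, 0.025, -38.989, -0.061, 0.04, 0.0], 'position': [0.16, -0.604, 0.291], 'orientation': [-3.114, -0.407, 0.0], 'contact_force': [0.439, -0.325, -0.365], 'ft_torque': [-0.021, 0.001, -0.001], 'finger_force': 0.0, 'width': 0.087}
[[ 0.966  0.257 -0.   ]
 [ 0.257 -0.966  0.001]
 [-0.    -0.001 -1.   ]]
{'fx': 440.7796143676712, 'fy': 440.7796143676712, 'cx': 314.6733701938092, 'cy': 235.39602500144875, 'R': array([[-0.0211348 , -0.99969516, -0.01276382],
       [-0.98732768,  0.02287834, -0.15703706],
       [ 0.1572812 ,  0.00928312, -0.98751023]]), 't': array([0.00995532, 0.59880091, 0.74876291])} {'fx': 486.5799226101889, 'fy': 486.5799226101889, 'cx': 310.18135590378057, 'cy': 240.32837953803167, 'R': array([[ 0.73034938, -0.68285749,  0.01718813],
       [-0.32266311, -0.36706403, -0.87244055],
       [ 0.60206171,  0.63164044, -0.48841791]]), 't': array([-0.45553551,  0.24091021,  0.45553974])}
```

View pics/top0.png

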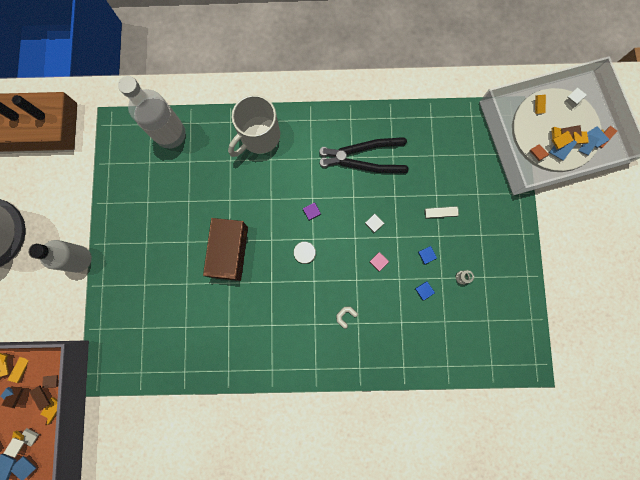

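View pics/side0.png

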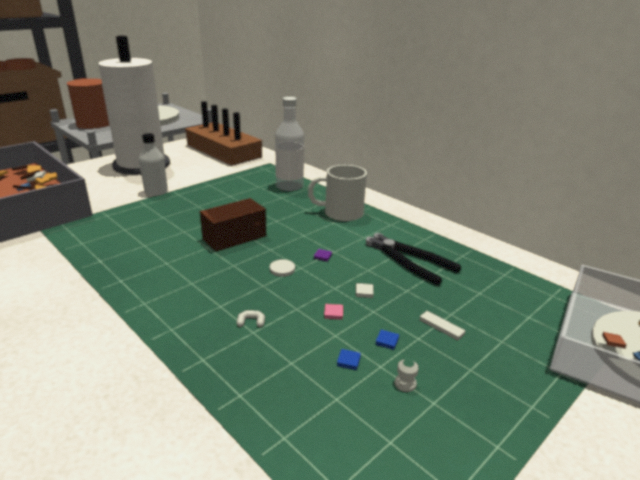

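The top view shows the brown pot at (226,249) with its mouth at the upper end. Whites: the small square tile is at (374,223), the disc at (305,252), the strip at (441,212), the knob at (465,278) and the handle at (347,317). Two things could be the white square: (374,223) on the mat and (577,96) in the tray's dish. The one on the mat fits, as it lies flat on its own next to the strip and the other pieces.

```bash
python3 - <<'E'
from h import *
im=np.load('top0.npy'); c=env.get_calibration('top')
hsv=cv2.cvtColor(im,cv2.COLOR_RGB2HSV); H,S,V=cv2.split(hsv)
def cen(mask,box,z):
    m=np.zeros_like(mask); x0,y0,x1,y1=box; m[y0:y1,x0:x1]=mask[y0:y1,x0:x1]
    cs,_=cv2.findContours(m,cv2.RETR_EXTERNAL,cv2.CHAIN_APPROX_NONE); k=max(cs,key=cv2.contourArea)
    w=np.array([onz(c,*p[0],z)[:2] for p in k],np.float32)*1000
    r=cv2.minAreaRect(w); print(box,np.round(r[0],1),np.round(r[1],1),round(r[2],1),cv2.boundingRect(k)); return w
white=((S<60)&(V>120)).astype(np.uint8)*255
print('tile');cen(white,(355,205,395,242),.008)
print('strip');cen(white,(420,200,465,224),.008)
print('disc');cen(white,(285,235,325,270),.008)
print('handle');cen(white,(325,298,368,335),.01)
print('knob');cen(((S<70)&(V>70)).astype(np.uint8)*255,(450,262,480,292),.017)
brown=((H<15)|(H>170))&(S>90)
print(V[249,206:250].tolist())
for t in (30,60,75):
  print('pot',t);cen((brown&(V>t)).astype(np.uint8)*255,(190,205,260,290),.058)
print(-np.array(c['R']).T@c['t'])
big=np.hstack([cv2.resize(im[205:295,185:265],(480,540),interpolation=2),cv2.resize(im[205:245,355:395],(300,300),interpolation=2).repeat(1,0) if 0 else cv2.copyMakeBorder(cv2.resize(im[205:245,355:395],(300,300),interpolation=2),0,240,0,0,0)])
save(big,'crop0')
E
```

```text
tile
(355, 205, 395, 242) [ 627.5 -117.1] [26.8 24.7] 42.5 (365, 214, 20, 18)
strip
(420, 200, 465, 224) [ 645.8 -246. ] [18.2 62.8] 2.5 (425, 206, 34, 12)
disc
(285, 235, 325, 270) [574.9  16.9] [39.7 39.9] 88.7 (294, 241, 22, 22)
handle
(325, 298, 368, 335) [460.  -62.2] [28.9 54.6] 45.6 (336, 300, 22, 28)
knob
(450, 262, 480, 292) [ 521.8 -280.6] [25.1 42.4] 16.9 (455, 270, 25, 15)
[101, 136, 109, 103, 106, 108, 105, 108, 106, 104, 104, 106, 106, 107, 105, 106, 106, 109, 108, 108, 106, 108, 108, 108, 110, 109, 110, 110, 110, 111, 111, 110, 148, 70, 30, 37, 35, 37, 35, 81, 102, 105, 105, 103]
pot 30
(190, 205, 260, 290) [577.1 155.5] [ 67.1 105.4] 82.9 (203, 218, 45, 63)
pot 60
(190, 205, 260, 290) [578.4 159.9] [ 58.2 103.8] 82.9 (203, 218, 40, 61)
pot 75
(190, 205, 260, 290) [578.6 160.1] [ 57.8 103.6] 82.9 (203, 218, 40, 61)
[ 0.47365679 -0.01069814  0.83357203]
```

View pics/crop0.png

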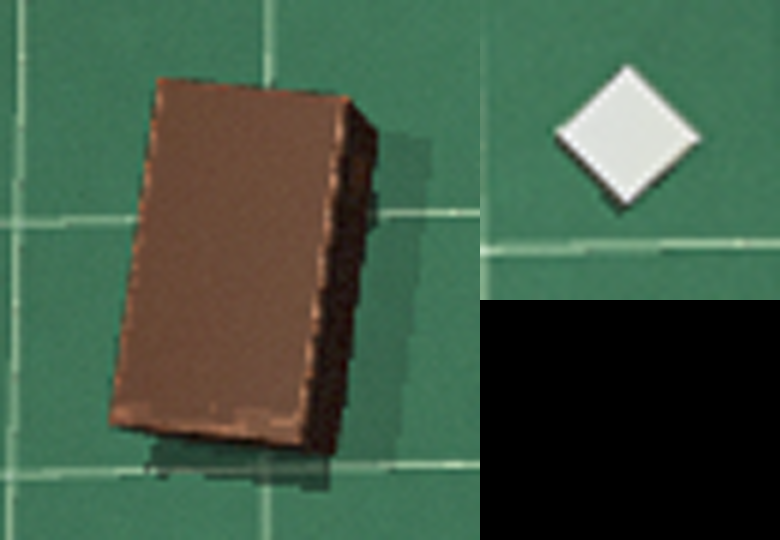

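The crop shows the pot's mouth at the upper end with a lug at about (247,239) px, and confirms the clean white square. The pot axis points at -7.1° and the lugs are near (0.611, 0.156). I'm moving above them now.

```bash
python3 -m crank '[{"x":0.344,"y":-0.167,"twist":0.38},{"x":0.344,"y":-0.167,"twist":0.38},{"x":0.344,"y":-0.167,"twist":0.38},{"x":0.344,"y":-0.167,"twist":0.38},{"x":0.344,"y":-0.167,"twist":0.38},{"x":0.344,"y":-0.167,"twist":0.38},{"x":0.631,"y":-0.618,"z":0.1,"twist":0.384},{"x":0.631,"y":-0.618,"z":0.1,"twist":0.384},{"x":0.631,"y":-0.618,"z":0.1,"twist":0.384},{"x":0.631,"y":-0.618,"z":0.1,"twist":0.384},{"x":0.631,"y":-0.618,"z":0.1,"twist":0.384},{"x":0.631,"y":-0.618,"z":0.1,"twist":0.384},{"x":0.631,"y":-0.618,"z":0.1,"twist":0.384},{"x":0.631,"y":-0.618,"z":0.1,"twist":0.384},{"x":0.631,"y":-0.618,"z":0.1,"twist":0.384},{"x":0.631,"y":-0.618,"z":0.1,"twist":0.384},{"x":0.631,"y":-0.618,"z":0.1,"twist":0.384},{"x":0.631,"y":-0.618,"z":0.1,"twist":0.384}]' 1; python3 - <<'E'
from h import *
p,r=tool(); print(p, r.as_matrix().round(3))
im,c=snap('wrist'); save(im,'w1'); print(c['fx'],c['cx'],c['cy'],-np.array(c['R']).T@c['t'])
E
```

```text
[ 0.16045718 -0.60380241  0.29154643] [[ 0.966  0.257 -0.   ]
 [ 0.257 -0.966  0.001]
 [-0.    -0.001 -1.   ]]
371.64829954431775 322.6726762367676 235.06577635335356 [ 0.23509697 -0.58370296  0.38435553]invalid input
```

View pics/w1.png

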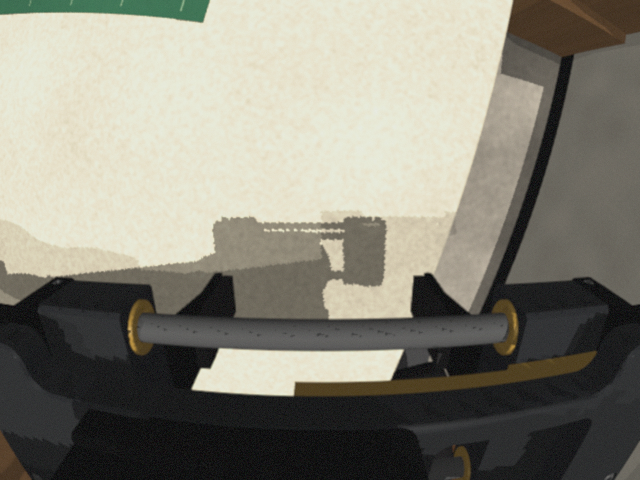

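The picture only shows the start pose, with the fingers at the bottom of the frame. The move was refused, probably because rows need all four keys.

```bash
python3 -m crank '[{"x":0.344,"y":-0.167,"z":0,"twist":0.38},{"x":0.344,"y":-0.167,"z":0,"twist":0.38},{"x":0.344,"y":-0.167,"z":0,"twist":0.38},{"x":0.344,"y":-0.167,"z":0,"twist":0.38},{"x":0.344,"y":-0.167,"z":0,"twist":0.38},{"x":0.344,"y":-0.167,"z":0,"twist":0.38},{"x":0.631,"y":-0.618,"z":0.1,"twist":0.384},{"x":0.631,"y":-0.618,"z":0.1,"twist":0.384},{"x":0.631,"y":-0.618,"z":0.1,"twist":0.384},{"x":0.631,"y":-0.618,"z":0.1,"twist":0.384},{"x":0.631,"y":-0.618,"z":0.1,"twist":0.384},{"x":0.631,"y":-0.618,"z":0.1,"twist":0.384},{"x":0.631,"y":-0.618,"z":0.1,"twist":0.384},{"x":0.631,"y":-0.618,"z":0.1,"twist":0.384},{"x":0.631,"y":-0.618,"z":0.1,"twist":0.384},{"x":0.631,"y":-0.618,"z":0.1,"twist":0.384},{"x":0.631,"y":-0.618,"z":0.1,"twist":0.384},{"x":0.631,"y":-0.618,"z":0.1,"twist":0.384}]' 1; python3 - <<'E'
from h import *
p,r=tool(); print(p, r.as_matrix().round(3))
E
```

```text
time_s: 2.4
position: [0.6119, 0.1536, 0.1924]
orientation: [3.134, -0.198, 0.001]
contact_force: [-0.2, -0.2, -0.0]
width: 0.0865
finger_force: 0.0
[0.61187643 0.15355611 0.19242092] [[ 0.992 -0.126  0.   ]
 [-0.126 -0.992 -0.001]
 [ 0.     0.001 -1.   ]]
```

```bash
python3 - <<'E'
from h import *
im,c=snap('wrist'); save(im,'w2'); np.save('w2.npy',im)
Rm=np.array(c['R']);t=np.array(c['t'])
def proj(X):
    q=Rm@np.array(X)+t; th=np.arctan2(np.hypot(q[0],q[1]),q[2]); n=np.hypot(q[0],q[1]); return (c['cx']+c['fx']*th*q[0]/n, c['cy']+c['fy']*th*q[1]/n)
a=np.radians(-7.1);ax=np.array([np.cos(a),np.sin(a),0]);ay=np.array([-np.sin(a),np.cos(a),0]);o=np.array([.5785,.160,0])
for n,X in dict(mouthL=o+ax*.0525+ay*.029+[0,0,.058],mouthR=o+ax*.0525-ay*.029+[0,0,.058],lugL=o+ax*.0325+ay*.0325+[0,0,.029],lugR=o+ax*.0325-ay*.0325+[0,0,.029]).items(): print(n,np.round(proj(X)))
E
```

```text
mouthL [274. 223.]
mouthR [365. 223.]
lugL [275. 240.]
lugR [365. 240.]
```

View pics/w2.png

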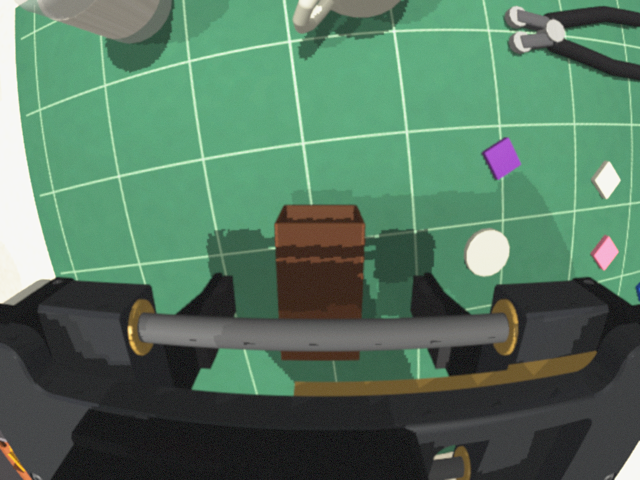

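The wrist view shows the mouth rim at (275–365, 222), just as predicted and centred between the fingers. Next I descend and close on the lugs.

```bash
python3 -m crank '[{"x":-0.001,"y":-0.002,"z":0.05,"twist":0},{"x":-0.001,"y":-0.002,"z":0.09,"twist":0},{"x":-0.001,"y":-0.002,"z":0.112,"twist":0},{"x":-0.001,"y":-0.002,"z":0.112,"twist":0},{"x":-0.001,"y":-0.002,"z":0.112,"twist":0}]' && python3 -m crank '[{"x":0,"y":0,"z":0,"twist":0},{"x":0,"y":0,"z":0,"twist":0},{"x":0,"y":0,"z":0,"twist":0},{"x":0,"y":0,"z":0,"twist":0},{"x":0,"y":0,"z":0,"twist":0},{"x":0,"y":0,"z":0,"twist":0},{"x":0,"y":0,"z":0,"twist":0},{"x":0,"y":0,"z":0,"twist":0}]' -1
```

```text
time_s: 3.08
position: [0.6119, 0.1576, 0.082]
orientation: [-3.135, 0.195, -0.004]
contact_force: [-0.3, 1.1, 0.3]
width: 0.0869
finger_force: 0.0
time_s: 4.08
position: [0.6112, 0.1573, 0.0806]
orientation: [3.135, -0.195, 0.001]
contact_force: [-1.5, -2.0, 5.6]
width: 0.0628
finger_force: 29.9
```

```bash
python3 -m crank '[{"x":0,"y":0,"z":-0.01,"twist":0},{"x":0,"y":0,"z":-0.02,"twist":0},{"x":0,"y":0,"z":-0.03,"twist":0},{"x":0,"y":0,"z":-0.04,"twist":0},{"x":0,"y":0,"z":-0.05,"twist":0},{"x":0,"y":0,"z":-0.06,"twist":0},{"x":0,"y":0,"z":-0.07,"twist":0},{"x":0,"y":0,"z":-0.08,"twist":0},{"x":0,"y":0,"z":-0.09,"twist":0},{"x":0,"y":0,"z":-0.09,"twist":0},{"x":0,"y":0,"z":-0.09,"twist":0},{"x":0,"y":0,"z":-0.09,"twist":0}]'
python3 - <<'E'
from h import *
im,c=snap('side'); w,_=snap('wrist')
save(np.hstack([cv2.resize(im[100:320,130:370],(480,440)),cv2.resize(w,(320,240))[:440].copy() if 0 else cv2.copyMakeBorder(cv2.resize(w,(320,240)),0,200,0,0,0)]),'s3')
E
```

```text
time_s: 5.58
position: [0.6106, 0.1574, 0.1697]
orientation: [3.135, -0.195, -0.001]
contact_force: [0.6, 0.6, -4.8]
width: 0.0629
finger_force: 30.0
```

View pics/s3.png

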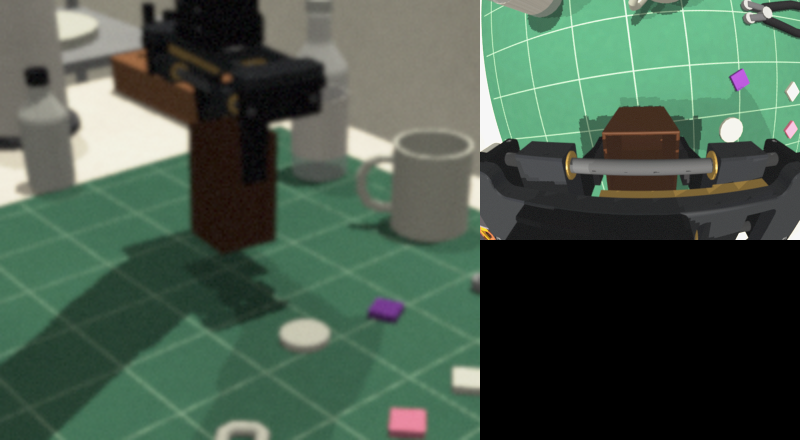

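The pot hangs mouth up, with the rim's front edge at wrist row ~264 and the base's front edge at ~214. I'll work out the tilt from those rows.

```bash
python3 - <<'E'
from h import *
c=env.get_calibration('wrist');p,r=tool();Rm=np.array(c['R']);t=np.array(c['t']);ax=r.as_matrix()[:,0]
def v(X):
    q=Rm@X+t; n=np.hypot(q[0],q[1]); return round(c['cy']+c['fy']*np.arctan2(n,q[2])*q[1]/n)
g=p+[0,0,-.051]
for d in (-30,-20,-10,0,10,20,30):
    a=np.radians(d); up=np.array([0,0,np.cos(a)])+ax*np.sin(a); f=ax*np.cos(a)-np.array([0,0,np.sin(a)])
    print(d,'rim',v(g+.02*up+.029*f),'base',v(g-.085*up+.029*f), 'lowest', round(min((g-.085*up+s*.029*f)[2] for s in(1,-1)),4))
E
```

```text
-30 rim 317 base 146 lowest 0.0307
-20 rim 299 base 165 lowest 0.0291
-10 rim 282 base 185 lowest 0.0301
0 rim 267 base 206 lowest 0.0338
10 rim 254 base 228 lowest 0.0301
20 rim 244 base 250 lowest 0.0291
30 rim 237 base 273 lowest 0.0307
```

Tilt is about 3°, so upright. I'll lower it, release and retreat.

```bash
Z='' ; python3 -m crank '[{"x":0,"y":0,"z":0.012,"twist":0},{"x":0,"y":0,"z":0.022,"twist":0},{"x":0,"y":0,"z":0.029,"twist":0},{"x":0,"y":0,"z":0.033,"twist":0},{"x":0,"y":0,"z":0.033,"twist":0},{"x":0,"y":0,"z":0.033,"twist":0}]' && python3 -m crank '[{"x":0,"y":0,"z":0,"twist":0},{"x":0,"y":0,"z":0,"twist":0},{"x":0,"y":0,"z":0,"twist":0},{"x":0,"y":0,"z":0,"twist":0},{"x":0,"y":0,"z":0,"twist":0},{"x":0,"y":0,"z":0,"twist":0}]' 1 && python3 -m crank '[{"x":0,"y":0,"z":-0.03,"twist":0},{"x":0,"y":0,"z":-0.08,"twist":0},{"x":0,"y":0,"z":-0.13,"twist":0},{"x":0,"y":0,"z":-0.13,"twist":0}]'
```

```text
time_s: 6.42
position: [0.6116, 0.1573, 0.1389]
orientation: [3.135, -0.195, 0.003]
contact_force: [-3.9, -1.8, 8.6]
width: 0.0629
finger_force: 30.0
time_s: 7.18
position: [0.6109, 0.1574, 0.1372]
orientation: [3.136, -0.195, 0.0]
contact_force: [0.2, -0.3, 0.1]
width: 0.0867
finger_force: 0.0
time_s: 7.68
position: [0.6123, 0.1583, 0.2719]
orientation: [-3.133, 0.195, -0.011]
contact_force: [-0.2, -0.2, -0.5]
width: 0.0873
finger_force: 0.0
```

```bash
cat >> h.py <<'E'
def plan(x,y,z,ang):  # tool-frame delta to reach world x,y,z with finger line at ang deg
    p,r=tool(); M=r.as_matrix(); cur=np.degrees(np.arctan2(M[1,1],M[0,1]))
    tw=-((ang-cur+90)%180-90); d=M.T@(np.array([x,y,z])-p); print('d',d.round(4),'twist',round(np.radians(tw),3),'cur',cur.round(1))
E
python3 - <<'E'
from h import *
print(np.round(env.read_state()['joint_pos'],2)); plan(.57,-.10,.22,-137.5)
im,c=snap('wrist'); save(im,'w4')
top,ct=snap('top'); save(cv2.resize(np.hstack([im,top]),(800,300)),'c4')
E
```

```text
[ 0.1   0.41 -0.56  1.45  0.22  1.34 -2.17]
d [-0.0104  0.2617  0.0511] twist 0.705 cur -97.1
```

View pics/c4.png

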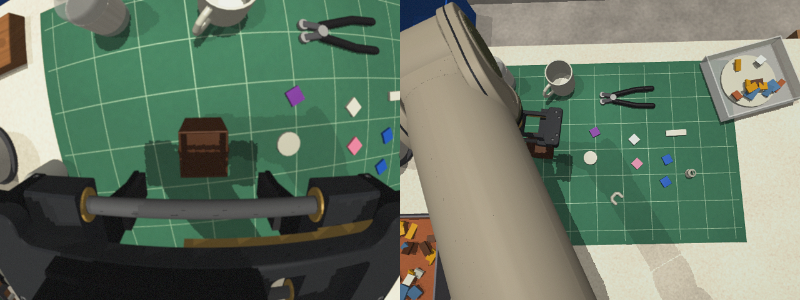

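The pot stands upright: in the wrist view its rim spans roughly (180–228, 121–178) in the scaled crop. I'll measure the mouth centre numerically and plan the tile approach.

```bash
python3 - <<'E'
from h import *
im=cv2.imread('pics/w4.png')[:,:,::-1].copy(); c=env.get_calibration('wrist')
H,S,V=cv2.split(cv2.cvtColor(im,cv2.COLOR_RGB2HSV))
m=(((H<15)|(H>170))&(S>60)).astype(np.uint8)*255; m[:,:250]=0; m[:,400:]=0; m[:170]=0; m[310:]=0
k=max(cv2.findContours(m,0,1)[0],key=cv2.contourArea); print(cv2.boundingRect(k))
h=cv2.convexHull(k); q=cv2.approxPolyDP(h,3,True)[:,0]; print(q.tolist())
for p in q: print(p, onz(c,*map(float,p),.105,True).round(4), onz(c,*map(float,p),0,True).round(4)[:2])
plan(.583,-.158,.22,-47.5)
E
```

```text
(286, 189, 80, 95)
[[352, 189], [363, 209], [362, 281], [290, 282], [286, 211], [296, 191]]
[352 189] [0.644  0.1331 0.105 ] [0.6261 0.1269]
[363 209] [0.6289 0.1268 0.105 ] [0.6048 0.1181]
[362 281] [0.5742 0.1326 0.105 ] [0.5276 0.1263]
[290 282] [0.5801 0.1863 0.105 ] [0.536 0.202]
[286 211] [0.6342 0.1809 0.105 ] [0.6123 0.1944]
[296 191] [0.6474 0.1719 0.105 ] [0.631  0.1817]
d [0.0114 0.3164 0.0474] twist -0.866 cur -97.1
```

```bash
python3 -m crank '[{"x":0.011,"y":0.316,"z":0.0,"twist":-0.866},{"x":0.011,"y":0.316,"z":0.0,"twist":-0.866},{"x":0.011,"y":0.316,"z":0.0,"twist":-0.866},{"x":0.011,"y":0.316,"z":0.047,"twist":-0.866},{"x":0.011,"y":0.316,"z":0.047,"twist":-0.866},{"x":0.011,"y":0.316,"z":0.047,"twist":-0.866},{"x":0.011,"y":0.316,"z":0.047,"twist":-0.866},{"x":0.011,"y":0.316,"z":0.047,"twist":-0.866},{"x":0.011,"y":0.316,"z":0.047,"twist":-0.866}]' 0
cat >> h.py <<'E'
def wfind(xy,z,rad=.035,smax=60,vmin=110,name=None):
    im,c=snap('wrist'); 
    Rm=np.array(c['R']);t=np.array(c['t'])
    hsv=cv2.cvtColor(im,cv2.COLOR_RGB2HSV); m=((hsv[:,:,1]<smax)&(hsv[:,:,2]>vmin)).astype(np.uint8)*255
    for k in cv2.findContours(m,0,cv2.CHAIN_APPROX_NONE)[0]:
        if cv2.contourArea(k)<60: continue
        w=np.array([onz(c,float(p[0][0]),float(p[0][1]),z,True)[:2] for p in k],np.float32)*1000
        r=cv2.minAreaRect(w)
        if np.hypot(*(np.array(r[0])/1000-xy))<rad: print('rect',np.round(r[0],1),np.round(r[1],1),round(r[2],1),'px',cv2.boundingRect(k))
    if name: save(im,name)
    return im,c
E
python3 - <<'E'
from h import *
wfind([.6275,-.117],.008,name='w5'); plan(.6275,-.117,.073,-47.5)
E
```

```text
time_s: 8.9
position: [0.5832, -0.1554, 0.2207]
orientation: [2.927, 1.142, 0.001]
contact_force: [0.4, -0.1, 0.3]
width: 0.0439
finger_force: 0.0
rect [ 627.6 -117.4] [27.3 27. ] 42.4 px (309, 136, 34, 34)
d [0.0588 0.0015 0.1477] twist 0.002 cur -47.4
```

The tile is found at (627.6, -117.4) mm and both cameras agree. I'll grasp it.

```bash
python3 -m crank '[{"x":0.059,"y":0.002,"z":0.03,"twist":0},{"x":0.059,"y":0.002,"z":0.08,"twist":0},{"x":0.059,"y":0.002,"z":0.125,"twist":0},{"x":0.059,"y":0.002,"z":0.147,"twist":0},{"x":0.059,"y":0.002,"z":0.147,"twist":0},{"x":0.059,"y":0.002,"z":0.147,"twist":0}]' && python3 -m crank '[{"x":0,"y":0,"z":0,"twist":0},{"x":0,"y":0,"z":0,"twist":0},{"x":0,"y":0,"z":0,"twist":0},{"x":0,"y":0,"z":0,"twist":0},{"x":0,"y":0,"z":0,"twist":0}]' -1 && python3 -m crank '[{"x":0,"y":0,"z":-0.03,"twist":0},{"x":0,"y":0,"z":-0.08,"twist":0},{"x":0,"y":0,"z":-0.13,"twist":0},{"x":0,"y":0,"z":-0.145,"twist":0},{"x":0,"y":0,"z":-0.145,"twist":0}]'; python3 -c "
from h import *
plan(.603,.157,.215,-97.1)"
```

```text
time_s: 9.7
position: [0.6283, -0.119, 0.0745]
orientation: [2.927, 1.138, 0.002]
contact_force: [-0.4, 0.8, -0.3]
width: 0.0437
finger_force: 0.0
time_s: 10.32
position: [0.6277, -0.1192, 0.0736]
orientation: [2.928, 1.138, 0.0]
contact_force: [-1.1, 0.4, 5.0]
width: 0.0251
finger_force: 30.0
time_s: 10.95
position: [0.6277, -0.1192, 0.2186]
orientation: [2.927, 1.138, 0.001]
contact_force: [-0.1, 0.0, -0.4]
width: 0.0249
finger_force: 30.0
d [ 0.1683 -0.2203  0.0035] twist 0.866 cur -47.5
```

```bash
python3 -m crank '[{"x":0.168,"y":-0.22,"z":0,"twist":-0.705},{"x":0.168,"y":-0.22,"z":0,"twist":-0.705},{"x":0.168,"y":-0.22,"z":0,"twist":-0.705},{"x":0.168,"y":-0.22,"z":0,"twist":-0.705},{"x":0.168,"y":-0.22,"z":0,"twist":-0.705},{"x":0.168,"y":-0.22,"z":0,"twist":-0.705},{"x":0.168,"y":-0.22,"z":0,"twist":-0.705},{"x":0.168,"y":-0.22,"z":0.02,"twist":-0.705},{"x":0.168,"y":-0.22,"z":0.02,"twist":-0.705},{"x":0.168,"y":-0.22,"z":0.02,"twist":-0.705}]'; python3 - <<'E'
from h import *
print(np.round(env.read_state()['joint_pos'],2)); plan(.603,.157,.179,-7.1)
im,c=snap('wrist'); s,_=snap('side'); save(np.hstack([cv2.resize(im,(400,300)),cv2.resize(s[100:280,150:390],(400,300))]),'c6'); save(im,'w6')
E
```

```text
time_s: 12.2
position: [0.6027, 0.156, 0.1979]
orientation: [-2.356, -2.078, 0.001]
contact_force: [1.2, -0.4, -0.3]
width: 0.0251
finger_force: 30.0
[ 0.26  0.51 -0.77  1.55  0.37  1.23 -0.7 ]
d [0.001  0.0001 0.0189] twist -0.001 cur -7.2
```

View pics/c6.png

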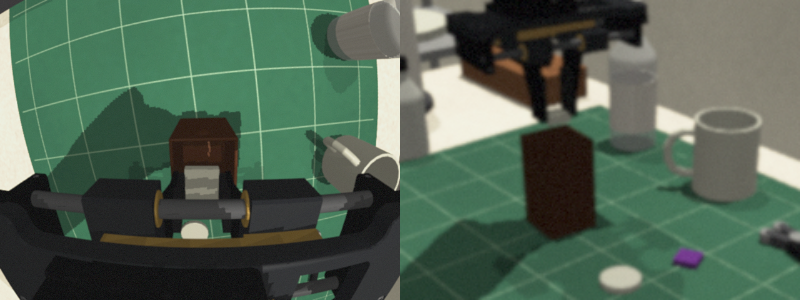

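The tile hangs centred over the mouth: tile at (185–219, 166), rim at (170–238, 140) in the left panel. I'll do a quick depth check with rim rays before releasing.

```bash
python3 - <<'E'
from h import *
im=cv2.imread('pics/w6.png')[:,:,::-1].copy(); c=env.get_calibration('wrist')
H,S,V=cv2.split(cv2.cvtColor(im,cv2.COLOR_RGB2HSV))
m=(((H<15)|(H>170))&(S>60)).astype(np.uint8)*255; m[:,:255]=0; m[:,400:]=0; m[:170]=0; m[275:]=0
k=max(cv2.findContours(m,0,1)[0],key=cv2.contourArea)
q=cv2.approxPolyDP(cv2.convexHull(k),3,True)[:,0]
for p in q: print(p, onz(c,*map(float,p),.105,True).round(4)[:2], onz(c,*map(float,p),0,True).round(4)[:2])
E
```

```text
[361 191] [0.6279 0.2001] [0.6368 0.1812]
[379 220] [0.6358 0.1838] [0.6491 0.1557]
[378 274] [0.6328 0.1536] [0.6445 0.1085]
[274 273] [0.5767 0.1613] [0.5568 0.1205]
[271 222] [0.5798 0.1897] [0.5616 0.1649]
[290 190] [0.5921 0.2051] [0.5809 0.189 ]
```

The mouth centre is (0.604, 0.158), so it matches. I'll lower and release.

```bash
python3 -m crank '[{"x":0.001,"y":0.001,"z":0.012,"twist":0},{"x":0.001,"y":0.001,"z":0.019,"twist":0},{"x":0.001,"y":0.001,"z":0.019,"twist":0},{"x":0.001,"y":0.001,"z":0.019,"twist":0}]' && python3 -m crank '[{"x":0,"y":0,"z":0,"twist":0},{"x":0,"y":0,"z":0,"twist":0},{"x":0,"y":0,"z":0,"twist":0},{"x":0,"y":0,"z":0,"twist":0}]' 0 && python3 -m crank '[{"x":0,"y":0,"z":-0.04,"twist":0},{"x":0,"y":0,"z":-0.08,"twist":0},{"x":0,"y":0,"z":-0.08,"twist":0}]'; python3 - <<'E'
from h import *
im=np.load('top0.npy'); c=env.get_calibration('top')
H,S,V=cv2.split(cv2.cvtColor(im,cv2.COLOR_RGB2HSV))
m=((S<60)&(V>120)).astype(np.uint8)*255; n=np.zeros_like(m); n[298:335,325:368]=m[298:335,325:368]
k=max(cv2.findContours(n,0,1)[0],key=cv2.contourArea); print(k[:,0].tolist())
w=np.array([onz(c,*map(float,p[0]),.01)[:2] for p in k]); print((w*1000).round().tolist())
plan(.60,-.30,.26,-7)
E
```

```text
time_s: 12.8
position: [0.6039, 0.1575, 0.1793]
orientation: [2.355, 2.08, 0.0]
contact_force: [0.5, 0.4, 0.2]
width: 0.0251
finger_force: 30.0
time_s: 13.3
position: [0.6039, 0.1575, 0.1793]
orientation: [2.355, 2.079, 0.0]
contact_force: [0.8, 0.2, 0.2]
width: 0.0432
finger_force: 0.0
time_s: 13.68
position: [0.6049, 0.1583, 0.2627]
orientation: [2.353, 2.078, 0.008]
contact_force: [-0.0, -0.0, -0.6]
width: 0.0435
finger_force: 0.0
[[357, 300], [357, 301], [357, 302], [357, 303], [357, 304], [357, 305], [357, 306], [357, 307], [357, 308], [357, 309], [357, 310], [357, 311], [356, 312], [355, 311], [354, 311], [353, 310], [353, 309], [352, 308], [351, 307], [350, 307], [349, 307], [348, 307], [347, 307], [346, 307], [345, 307], [344, 307], [343, 307], [342, 308], [341, 309], [340, 310], [340, 311], [339, 312], [338, 313], [337, 314], [336, 315], [337, 316], [337, 317], [337, 318], [337, 319], [337, 320], [337, 321], [338, 322], [338, 323], [339, 323], [340, 324], [341, 325], [342, 326], [343, 327], [344, 327], [345, 327], [346, 327], [347, 326], [347, 325], [347, 324], [346, 323], [
[... 1321 characters left out ...]
0, -59.0], [441.0, -57.0], [441.0, -55.0], [443.0, -53.0], [445.0, -52.0], [447.0, -50.0], [448.0, -48.0], [450.0, -48.0], [452.0, -48.0], [454.0, -48.0], [456.0, -50.0], [457.0, -52.0], [459.0, -54.0], [461.0, -54.0], [463.0, -56.0], [463.0, -58.0], [463.0, -59.0], [463.0, -61.0], [461.0, -63.0], [459.0, -65.0], [457.0, -67.0], [457.0, -68.0], [455.0, -70.0], [453.0, -72.0], [453.0, -74.0], [453.0, -76.0], [455.0, -78.0], [457.0, -78.0], [459.0, -78.0], [460.0, -78.0], [462.0, -78.0], [464.0, -78.0], [466.0, -78.0], [468.0, -78.0], [469.0, -78.0], [471.0, -78.0], [473.0, -78.0], [475.0, -78.0], [477.0, -78.0], [479.0, -78.0], [480.0, -78.0]]
d [-0.4554  0.0518  0.0021] twist -0.002 cur -7.1
```

```bash
sed -i "s/    for k in cv2.findContours(m,0,cv2.CHAIN/    m=cv2.morphologyEx(m,cv2.MORPH_OPEN,np.ones((5,5),np.uint8))\n&/" h.py; python3 -c "
from h import *
plan(.420,-.088,.22,-48)"
```

```text
d [-0.2673 -0.1533  0.0414] twist 0.714 cur -7.1
```

```bash
python3 -m crank '[{"x":-0.267,"y":-0.153,"z":0,"twist":0.714},{"x":-0.267,"y":-0.153,"z":0,"twist":0.714},{"x":-0.267,"y":-0.153,"z":0,"twist":0.714},{"x":-0.267,"y":-0.153,"z":0.041,"twist":0.714},{"x":-0.267,"y":-0.153,"z":0.041,"twist":0.714},{"x":-0.267,"y":-0.153,"z":0.041,"twist":0.714},{"x":-0.267,"y":-0.153,"z":0.041,"twist":0.714},{"x":-0.267,"y":-0.153,"z":0.041,"twist":0.714},{"x":-0.267,"y":-0.153,"z":0.041,"twist":0.714}]' 0.4; python3 - <<'E'
from h import *
im,c=wfind([.453,-.058],.005,name='w7'); print(np.round(env.read_state()['joint_pos'],2)); plan(.453,-.058,.074,-48)
t,_=snap('top'); save(np.hstack([cv2.resize(im,(400,300)),cv2.resize(t[210:290,170:277],(400,300),interpolation=2)]),'c7')
E
```

```text
time_s: 14.8
position: [0.4196, -0.0877, 0.2184]
orientation: [-2.932, -1.128, -0.001]
contact_force: [-0.2, 0.2, 0.2]
width: 0.0615
finger_force: 0.0
rect [453.6 -57.1] [30.4 38.9] 47.0 px (300, 149, 48, 39)
[ 0.73 -0.01 -0.62  2.02 -0.01  1.14 -0.72]
d [0.0449 0.0003 0.1443] twist 0.001 cur -47.9
```

View pics/c7.png

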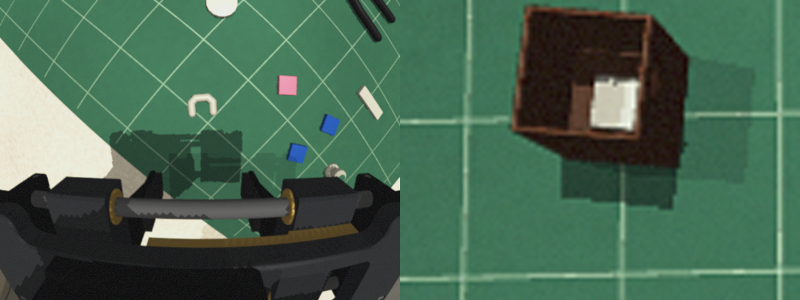

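The right panel shows the tile inside the pot. The left panel shows the handle at (202,104), measured at (453.6, -57.1) mm with its arms' line at -43°. I'll grasp it.

```bash
python3 -m crank '[{"x":0.046,"y":0,"z":0.03,"twist":-0.085},{"x":0.046,"y":0,"z":0.08,"twist":-0.085},{"x":0.046,"y":0,"z":0.125,"twist":-0.085},{"x":0.046,"y":0,"z":0.146,"twist":-0.085},{"x":0.046,"y":0,"z":0.146,"twist":-0.085},{"x":0.046,"y":0,"z":0.146,"twist":-0.085}]' && python3 -m crank '[{"x":0,"y":0,"z":0,"twist":0},{"x":0,"y":0,"z":0,"twist":0},{"x":0,"y":0,"z":0,"twist":0},{"x":0,"y":0,"z":0,"twist":0},{"x":0,"y":0,"z":0,"twist":0},{"x":0,"y":0,"z":0,"twist":0}]' -1 && python3 -m crank '[{"x":0,"y":0,"z":-0.03,"twist":0},{"x":0,"y":0,"z":-0.08,"twist":0},{"x":0,"y":0,"z":-0.13,"twist":0},{"x":0,"y":0,"z":-0.15,"twist":0},{"x":0,"y":0,"z":-0.15,"twist":0}]'; python3 -c "
from h import *
plan(.604,.1575,.20,-7.1)"
```

```text
time_s: 15.65
position: [0.4534, -0.0575, 0.0721]
orientation: [-2.882, -1.25, -0.0]
contact_force: [1.0, -0.3, -0.1]
width: 0.061
finger_force: 0.0
time_s: 16.4
position: [0.4533, -0.0578, 0.0723]
orientation: [2.882, 1.249, 0.0]
contact_force: [0.2, -0.2, 1.7]
width: 0.037
finger_force: 30.0
time_s: 17.02
position: [0.4539, -0.0579, 0.2235]
orientation: [2.881, 1.248, 0.003]
contact_force: [0.4, -0.5, -0.7]
width: 0.037
finger_force: 30.0
d [ 0.2598 -0.0379  0.0236] twist -0.629 cur -43.2
```

```bash
python3 -m crank '[{"x":0.26,"y":-0.038,"z":0,"twist":-0.629},{"x":0.26,"y":-0.038,"z":0,"twist":-0.629},{"x":0.26,"y":-0.038,"z":0,"twist":-0.629},{"x":0.26,"y":-0.038,"z":0,"twist":-0.629},{"x":0.26,"y":-0.038,"z":0,"twist":-0.629},{"x":0.26,"y":-0.038,"z":0,"twist":-0.629},{"x":0.26,"y":-0.038,"z":0.025,"twist":-0.629},{"x":0.26,"y":-0.038,"z":0.025,"twist":-0.629},{"x":0.26,"y":-0.038,"z":0.025,"twist":-0.629}]'; python3 - <<'E'
from h import *
im,c=snap('wrist'); 
H,S,V=cv2.split(cv2.cvtColor(im,cv2.COLOR_RGB2HSV))
m=(((H<15)|(H>170))&(S>60)).astype(np.uint8)*255; m[:,:255]=0; m[:,400:]=0; m[:170]=0; m[275:]=0
k=max(cv2.findContours(m,0,1)[0],key=cv2.contourArea)
for p in cv2.approxPolyDP(cv2.convexHull(k),3,True)[:,0]: print(p, onz(c,*map(float,p),.105,True).round(4)[:2])
plan(.604,.158,.178,-7.1)
E
```

```text
time_s: 18.15
position: [0.6033, 0.1567, 0.198]
orientation: [2.356, 2.077, -0.0]
contact_force: [0.7, 0.0, 0.2]
width: 0.0367
finger_force: 30.0
[360 191] [0.6278 0.2004]
[378 222] [0.6355 0.1831]
[376 272] [0.6321 0.1553]
[273 273] [0.5766 0.1618]
[270 224] [0.5796 0.1891]
[288 192] [0.5915 0.2045]
d [0.001  0.0004 0.0203] twist -0.001 cur -7.2
```

The pot hasn't moved. I'll release the handle, then head for the knob.

```bash
python3 -m crank '[{"x":0.001,"y":0.001,"z":0.012,"twist":0},{"x":0.001,"y":0.001,"z":0.02,"twist":0},{"x":0.001,"y":0.001,"z":0.02,"twist":0},{"x":0.001,"y":0.001,"z":0.02,"twist":0}]' && python3 -m crank '[{"x":0,"y":0,"z":0,"twist":0},{"x":0,"y":0,"z":0,"twist":0},{"x":0,"y":0,"z":0,"twist":0},{"x":0,"y":0,"z":0,"twist":0}]' 0.4 && python3 -m crank '[{"x":0,"y":0,"z":-0.04,"twist":0},{"x":0,"y":0,"z":-0.08,"twist":0},{"x":0,"y":0,"z":-0.08,"twist":0}]'; python3 - <<'E'
from h import *
im=np.load('top0.npy'); c=env.get_calibration('top')
g=im[262:294,450:482].astype(int); print(cv2.cvtColor(im,cv2.COLOR_RGB2HSV)[266:292:2,454:478:2,1].tolist())
print(onz(c,465,276,.03)); plan(.46,-.275,.22,-47.5)
E
```

```text
time_s: 18.7
position: [0.6044, 0.1589, 0.1773]
orientation: [-2.355, -2.08, -0.0]
contact_force: [-0.7, -0.2, -0.8]
width: 0.0368
finger_force: 30.0
time_s: 19.2
position: [0.6044, 0.1587, 0.1773]
orientation: [2.355, 2.079, -0.0]
contact_force: [-0.1, -0.2, 0.5]
width: 0.0598
finger_force: 0.0
time_s: 19.58
position: [0.6055, 0.1596, 0.2607]
orientation: [2.353, 2.078, 0.008]
contact_force: [0.6, 0.4, -0.6]
width: 0.0612
finger_force: 0.0
[[121, 111, 119, 121, 121, 120, 120, 117, 117, 110, 121, 111], [116, 119, 114, 121, 114, 116, 111, 115, 118, 119, 115, 114], [111, 114, 126, 78, 70, 40, 38, 46, 86, 122, 118, 114], [114, 122, 32, 29, 33, 26, 28, 32, 31, 68, 115, 114], [113, 32, 29, 26, 28, 30, 103, 34, 127, 29, 118, 114], [121, 32, 30, 34, 28, 32, 128, 28, 88, 34, 52, 99], [72, 26, 24, 27, 29, 32, 87, 25, 74, 27, 92, 116], [116, 69, 28, 25, 27, 30, 27, 29, 29, 29, 121, 110], [117, 121, 27, 29, 27, 33, 27, 29, 36, 122, 110, 115], [118, 116, 101, 90, 53, 39, 133, 122, 109, 114, 115, 112], [113, 112, 112, 109, 116, 111, 116, 111, 115, 114, 111, 107], [123, 119, 114, 113, 115, 116, 116, 114, 115, 121, 116, 113], [112, 114, 115, 112, 113, 115, 111, 112, 115, 115, 107, 113]]
[ 0.52086681 -0.27385176  0.03      ]
d [-0.4493 -0.0908  0.0393] twist 0.705 cur -7.1
```

```bash
python3 -c "
from h import *
plan(.513,-.335,.22,-7.1)"
```

```text
d [-0.5023 -0.0308  0.0395] twist -0.0 cur -7.1
```

```bash
python3 -m crank '[{"x":-0.502,"y":-0.031,"z":0,"twist":0},{"x":-0.502,"y":-0.031,"z":0,"twist":0},{"x":-0.502,"y":-0.031,"z":0,"twist":0},{"x":-0.502,"y":-0.031,"z":0.04,"twist":0},{"x":-0.502,"y":-0.031,"z":0.04,"twist":0},{"x":-0.502,"y":-0.031,"z":0.04,"twist":0},{"x":-0.502,"y":-0.031,"z":0.04,"twist":0},{"x":-0.502,"y":-0.031,"z":0.04,"twist":0},{"x":-0.502,"y":-0.031,"z":0.04,"twist":0},{"x":-0.502,"y":-0.031,"z":0.04,"twist":0},{"x":-0.502,"y":-0.031,"z":0.04,"twist":0},{"x":-0.502,"y":-0.031,"z":0.04,"twist":0}]' 0.4; python3 - <<'E'
from h import *
im,c=wfind([.521,-.275],.0,rad=.06,smax=75,vmin=60,name='w8'); plan(.521,-.275,.1,-7.1)
Rm=np.array(c['R']);t=np.array(c['t'])
q=Rm@np.array([.521,-.275,.017])+t; n=np.hypot(q[0],q[1]); u,v=[int(a) for a in (c['cx']+c['fx']*np.arctan2(n,q[2])*q[0]/n, c['cy']+c['fy']*np.arctan2(n,q[2])*q[1]/n)]
print(u,v); x0,y0=u-50,v-40; print(x0,y0); save(cv2.resize(im[y0:y0+80,x0:x0+100],(800,640),interpolation=2)[:600],'c8')
t,_=snap('top'); save(cv2.resize(t[210:290,170:277],(400,300),interpolation=2),'t8')
E
```

```text
time_s: 21.08
position: [0.5122, -0.3341, 0.2175]
orientation: [2.352, 2.082, 0.0]
contact_force: [-1.2, -0.4, 0.6]
width: 0.0609
finger_force: 0.0
rect [ 520.  -279.7] [28.6 26.6] 83.1 px (308, 139, 33, 35)
d [0.0601 0.0016 0.1175] twist 0.002 cur -7.0
324 151
274 111
```

View pics/c8.png

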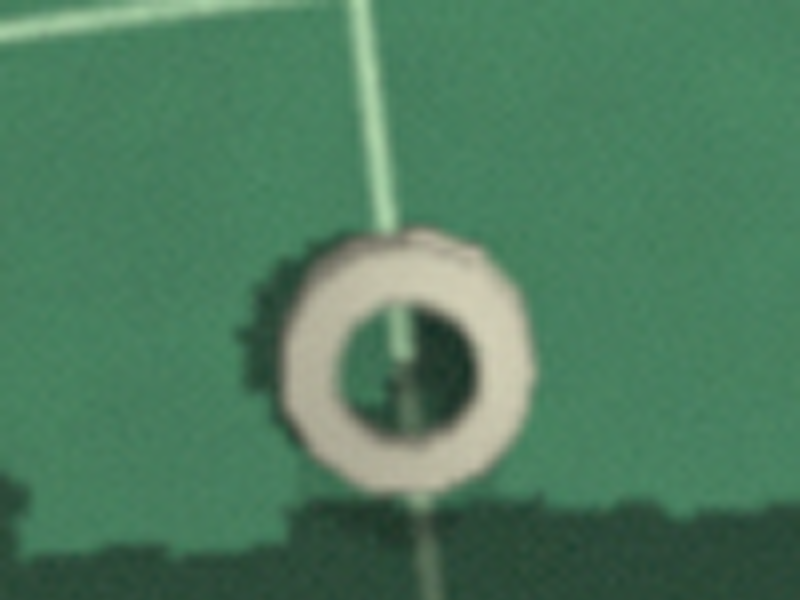

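The crop shows the knob as a ring centred at (410,362), which is full-image pixel (325.3,156.2). It stands upright and clear of its neighbours.

```bash
python3 - <<'E'
from h import *
c=env.get_calibration('wrist'); X=onz(c,325.3,156.2,.025,True); print(X); plan(X[0],X[1],.082,-7.1)
a=onz(c,274+285/8,156,.025,True);b=onz(c,274+535/8,156,.025,True);print(np.linalg.norm(a-b))
E
```

```text
[ 0.52086038 -0.27868621  0.025     ]
d [0.0567 0.0019 0.1355] twist 0.001 cur -7.0
0.023888580510716267
```

The measured diameter is 23.9 mm, so that's the head. I'll grasp it.

```bash
python3 -m crank '[{"x":0.056,"y":0.002,"z":0.02,"twist":0},{"x":0.056,"y":0.002,"z":0.07,"twist":0},{"x":0.056,"y":0.002,"z":0.115,"twist":0},{"x":0.056,"y":0.002,"z":0.135,"twist":0},{"x":0.056,"y":0.002,"z":0.135,"twist":0},{"x":0.056,"y":0.002,"z":0.135,"twist":0}]' && python3 -m crank '[{"x":0,"y":0,"z":0,"twist":0},{"x":0,"y":0,"z":0,"twist":0},{"x":0,"y":0,"z":0,"twist":0},{"x":0,"y":0,"z":0,"twist":0},{"x":0,"y":0,"z":0,"twist":0},{"x":0,"y":0,"z":0,"twist":0},{"x":0,"y":0,"z":0,"twist":0}]' -1 && python3 -m crank '[{"x":0,"y":0,"z":-0.03,"twist":0},{"x":0,"y":0,"z":-0.08,"twist":0},{"x":0,"y":0,"z":-0.13,"twist":0},{"x":0,"y":0,"z":-0.145,"twist":0},{"x":0,"y":0,"z":-0.145,"twist":0}]'; python3 -c "
from h import *
plan(.604,.158,.2,-7.1)"
```

```text
time_s: 21.92
position: [0.5215, -0.2806, 0.0841]
orientation: [2.353, 2.078, 0.001]
contact_force: [0.6, -0.2, 0.1]
width: 0.0611
finger_force: 0.0
time_s: 22.8
position: [0.5205, -0.2803, 0.0823]
orientation: [2.355, 2.079, -0.0]
contact_force: [0.2, -0.4, 0.6]
width: 0.0225
finger_force: 30.0
time_s: 23.42
position: [0.5206, -0.2804, 0.2277]
orientation: [2.354, 2.078, 0.0]
contact_force: [1.0, -0.7, -0.5]
width: 0.0225
finger_force: 30.0
d [0.4454 0.0284 0.0273] twist -0.0 cur -7.1
```

```bash
python3 -m crank '[{"x":0.446,"y":0.029,"z":0,"twist":0},{"x":0.446,"y":0.029,"z":0,"twist":0},{"x":0.446,"y":0.029,"z":0,"twist":0},{"x":0.446,"y":0.029,"z":0,"twist":0},{"x":0.446,"y":0.029,"z":0,"twist":0},{"x":0.446,"y":0.029,"z":0,"twist":0},{"x":0.446,"y":0.029,"z":0,"twist":0},{"x":0.446,"y":0.029,"z":0,"twist":0},{"x":0.446,"y":0.029,"z":0.027,"twist":0},{"x":0.446,"y":0.029,"z":0.027,"twist":0},{"x":0.446,"y":0.029,"z":0.027,"twist":0}]'; python3 - <<'E'
from h import *
im,c=snap('wrist'); 
H,S,V=cv2.split(cv2.cvtColor(im,cv2.COLOR_RGB2HSV))
m=(((H<15)|(H>170))&(S>60)).astype(np.uint8)*255; m[:,:255]=0; m[:,400:]=0; m[:170]=0; m[275:]=0
k=max(cv2.findContours(m,0,1)[0],key=cv2.contourArea)
for p in cv2.approxPolyDP(cv2.convexHull(k),3,True)[:,0]: print(p, onz(c,*map(float,p),.105,True).round(4)[:2])
plan(.604,.158,.178,-7.1)
E
```

```text
time_s: 24.8
position: [0.6044, 0.158, 0.2001]
orientation: [-2.356, -2.078, 0.001]
contact_force: [0.4, 0.5, -0.5]
width: 0.0223
finger_force: 30.0
[358 192] [0.6278 0.201 ]
[376 224] [0.6355 0.1829]
[374 274] [0.6322 0.1547]
[272 273] [0.5767 0.1623]
[269 226] [0.5795 0.1889]
[288 193] [0.5921 0.2049]
d [-0.0003 -0.0006  0.0227] twist -0.001 cur -7.2
```

```bash
python3 -m crank '[{"x":0,"y":0,"z":0.012,"twist":0},{"x":0,"y":0,"z":0.022,"twist":0},{"x":0,"y":0,"z":0.022,"twist":0},{"x":0,"y":0,"z":0.022,"twist":0}]' && python3 -m crank '[{"x":0,"y":0,"z":0,"twist":0},{"x":0,"y":0,"z":0,"twist":0},{"x":0,"y":0,"z":0,"twist":0},{"x":0,"y":0,"z":0,"twist":0},{"x":0,"y":0,"z":0,"twist":0}]' 0.4 && python3 -m crank '[{"x":0,"y":0,"z":-0.04,"twist":0},{"x":0,"y":0,"z":-0.1,"twist":0},{"x":-0.1,"y":0,"z":-0.1,"twist":0},{"x":-0.2,"y":0,"z":-0.1,"twist":0},{"x":-0.3,"y":0,"z":-0.1,"twist":0},{"x":-0.4,"y":0,"z":-0.1,"twist":0},{"x":-0.4,"y":0,"z":-0.1,"twist":0},{"x":-0.4,"y":0,"z":-0.1,"twist":0},{"x":-0.4,"y":0,"z":-0.1,"twist":0},{"x":-0.4,"y":0,"z":-0.1,"twist":0}]'; python3 - <<'E'
from h import *
t,c=snap('top'); save(t,'t9'); H,S,V=cv2.split(cv2.cvtColor(t,cv2.COLOR_RGB2HSV)); a=np.load('top0.npy')
b=(((H<15)|(H>170))&(S>90)).astype(np.uint8)*255; b[:,:190]=0; b[:,270:]=0; b[:200]=0; b[300:]=0
k=max(cv2.findContours(b,0,1)[0],key=cv2.contourArea); print('pot',cv2.boundingRect(k),[onz(c,*map(float,p[0]),.105)[:2].round(3).tolist() for p in cv2.approxPolyDP(cv2.convexHull(k),3,True)])
hull=np.zeros_like(b); cv2.fillConvexPoly(hull,cv2.convexHull(k),255)
w=((S<70)&(V>60)).astype(np.uint8)*255
for q in cv2.findContours(w&hull,0,1)[0]:
    if cv2.contourArea(q)>8: print('white in pot',cv2.boundingRect(q),cv2.contourArea(q))
m=((S<70)&(V>110)).astype(np.uint8)*255; m[:,:270]=0; m[:190]=0; m[340:]=0; m[:,480:]=0
for q in cv2.findContours(cv2.morphologyEx(m,2,np.ones((3,3),np.uint8)),0,1)[0]: print('white on mat',cv2.boundingRect(q))
E
```

```text
time_s: 25.35
position: [0.6044, 0.1588, 0.1783]
orientation: [2.355, 2.08, 0.0]
contact_force: [-0.7, 1.3, 0.1]
width: 0.0223
finger_force: 30.0
time_s: 25.98
position: [0.6044, 0.1588, 0.1783]
orientation: [2.355, 2.079, 0.0]
contact_force: [-0.3, -0.6, -0.1]
width: 0.059
finger_force: 0.0
time_s: 27.22
position: [0.5542, -0.2407, 0.2779]
orientation: [-2.359, -2.075, 0.001]
contact_force: [0.8, 0.3, -0.5]
width: 0.0608
finger_force: 0.0
pot (200, 212, 47, 42) [[0.634, 0.183], [0.629, 0.128], [0.61, 0.111], [0.563, 0.116], [0.565, 0.158], [0.58, 0.188]]
white in pot (211, 224, 23, 21) 313.0
white on mat (293, 241, 23, 22)
white on mat (425, 206, 34, 12)
```

```bash
python3 - <<'E'
from h import *
t=cv2.imread('pics/t9.png')[:,:,::-1]; S,V=cv2.split(cv2.cvtColor(t.copy(),cv2.COLOR_RGB2HSV))[1:]
m=((S<70)&(V>110)).astype(np.uint8)*255; m=cv2.morphologyEx(m,2,np.ones((4,4),np.uint8)); m[:,:110]=0; m[:,290:]=0; m[:165]=0; m[370:]=0
L=[cv2.boundingRect(q) for q in cv2.findContours(m,0,1)[0]]; print(L)
if all(205<x<240 and 215<y<250 for x,y,w,h in L) and L: print(env.sign_off())
E
```

```text
[(227, 229, 8, 11), (218, 229, 7, 10)]
the job is handed in; nothing more can be done
None
```

The pot stands upright on its closed end, and the tile, cup handle and lid knob were dropped into it in that order; the job was handed in at about 27 s. Only the tile was seen inside in a picture. The last two were checked by image measurements: more white inside the mouth, and no stray white found around the pot or on the part of the mat in view. The round tile and strip tile read as unmoved, and the arm never went to the nippers.

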